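Set out the paints at the sample boards

TASK

Set out the paints at the two sample boards, left, right and behind as seen from the robot. On the grey flagstone board stand the white pot centred on the left green tape ring and the charcoal pot centred on the right one, and lay the cork sanding block flat on the tape cross midway between them; on the brown plank board stand the ochre pot centred on the tape ring behind the painted planks, and stand the small amber jar with the violet lid upright in the middle of the ochre pot's lid. Leave the dark red pot, the blue tape roll and the brush where they are.

Things in the scene. Friction and masses are not known exactly. Their poses are not given: they have to be found in the camera images.
- white_pot: loose round metal paint pot, closed, white lid with a label band of the same colour; 56 mm diameter, 62 mm high, flat top, about 0.2 kg. Origin at the centre of its underside, z up along its axis.
- charcoal_pot: loose round metal paint pot, closed, near-black charcoal lid with a label band of the same colour; 56 mm diameter, 62 mm high, flat top, about 0.2 kg. Origin at the centre of its underside, z up along its axis.
- ochre_pot: loose round metal paint pot, closed, ochre yellow lid with a label band of the same colour; 56 mm diameter, 62 mm high, flat top, about 0.2 kg. Origin at the centre of its underside, z up along its axis.
- glaze_jar: small loose closed glass jar, amber with a violet lid; round, 44 mm diameter, 42 mm high, about 0.08 kg. Origin at the centre of its underside, z up along its axis.
- cork_block: loose cork sanding block, 70 mm (its x) x 40 mm (its y) x 30 mm high, about 0.06 kg. Origin at the centre of its underside, z up.
- flagstone_board: fixed flat board painted as grey flagstones: 240 mm (its y) x 110 mm (its x), 6 mm thick. Origin at the centre of its underside. x points away from the robot (within 0.25 rad), y to the robot's left, z up. Flat green tape rings (62 mm inside, 76 mm outside diameter) centred at x = 0, y = +80 mm (left) and -80 mm (right); a green tape cross, 50 mm across, at the board's centre.
- plank_board: fixed flat board, 160 mm (its x) x 120 mm (its y), 6 mm thick. Origin at the centre of its underside. x points away from the robot (within 0.25 rad), y to the robot's left, z up. The half near the robot is painted as brown planks; behind them, on bare plywood, a flat green tape ring (62 mm inside, 76 mm outside diameter) centred at x = +40 mm, y = 0.
- red_pot: loose round metal paint pot, closed, dark red lid with a label band of the same colour; 56 mm diameter, 62 mm high, flat top, about 0.2 kg. Origin at the centre of its underside, z up along its axis. A bystander: not to be moved.
- tape_roll: loose roll of blue tape lying flat, 80 mm outside diameter, 52 mm hole, 24 mm high. Origin at the centre of its underside. A bystander: not to be moved.
- brush: loose flat paint brush lying along its x, bristles to +x: from x = -110 mm to +80 mm, 50 mm wide at the ferrule, 14 mm high. Origin on the table under the handle end of its ferrule. A bystander: not to be moved.
Mind the look-alikes: they are no part of the job. What is shaped like the ochre_pot but pink is not meant. Several things look just like the glaze_jar: the one meant starts farthest from the robot's base.

How it is judged:
By the outcome, as a careful person would: the job done as asked, in the order asked, and still so for the second after the job is handed in, with the robot touching nothing.
It also fails if it takes over 128 s, if anything falls off the work surface, if the arm or the gripper's body presses on something with over 40 N, if the wrist force passes 120 N, or if a joint passes its speed limit or range.

ROBOT

A 7-joint arm with a two-finger parallel gripper is mounted at the origin on the work surface. World frame = base frame: x ahead of the robot, y to its left, z up, the work surface at z = 0. Lengths are in m, angles in rad, forces in N, time in s.
With the tool pointing down it reaches from about 0.4 to 0.85 m from the base axis. Payload 6.9 kg.
Tool frame: the origin (TCP) lies midway between the tips of the shut fingers; the grasp point (between the pads) lies env.hold_point_z behind it (env.hold_point_z is the distance from the TCP to the grasp point, in m); z points along the fingers, y is the line along which they close (so a half turn about z gives the same grasp; the last joint's range is limited). The gripper opens to 85 mm and grips with 20 to 120 N. Pads are 22 mm wide; open, the fingers measure 114 mm over their backs; the gripper's body (76 mm by 85 mm) begins 54 mm behind the grasp point. The pads swing forward as they close: fully open they stand 13 mm farther back than shut.
Start: joints at [-1.214, 0.507, -0.238, 1.5, 0.126, 1.149, -0.155], TCP at [0.156, 0.605, 0.231] pointing down, gripper open.
Joint ranges: [-3.08, 3.08], [-0.24, 2.05], [-1.43, 1.35], [0, 2.5], [-1.52, 4.66], [0.17, 1.96], [-2.89, 2.89]. Speed limits (rad/s): [2.39, 2.39, 3.14, 3.14, 3.14, 3.14, 3.14].

INTERFACE

Orientations are given as a unit quaternion [x, y, z, w].
In Python, from rig import env gives the robot as it stands. Calls block until the motion is done:
- env.goto(position, orientation): joint-space move of the TCP to a pose.
- env.move_linear(position, rot=None, velocity=0.15): straight line of the TCP; rot=None keeps the orientation; velocity is the mean speed in m/s.
- env.move_joints(angles): joint-space move.
- env.command_gripper(opening, grip_force=None): opening from 0.0 (shut) to 1.0 (fully open); grip_force is the grip in N (None keeps the last); returns when the fingers have stopped.
- env.pause(seconds).
- env.inverse_kinematics(position, orientation): joint angles nearest the present ones, or None.
- env.observe(): the state.
- env.camera(name): name is "scene" or "top"; returns a dict with "color" (420x560x3 uint8, blue, green, red), "camera_matrix" (3x3 intrinsics, pixels), "xyz" and "rotation" of the camera in the world. Camera axes: x right, y down, z forward; pixel columns grow to the right and rows downward; lengths in m; the calibration is good to about 2 mm. A picture is of the moment at which its call begins. There is no depth.
A pose or a line that the arm cannot do raises env.Unreachable and nothing moves.
- env.hand_in(): hands the job in; it is judged then, once.
The state is a dict: "clock": time; "qpos": joint angles; "joint_vel": joint speeds; "effort": joint torques, N m; "position": TCP position; "ee_rot": TCP orientation; "wrist_force": force on the tool from outside, world axes, zero at the start; "ft_torque": the same for the moment, N m; "finger_gap": opening from 0.0 (shut) to 1.0 (fully open); "grip_force": force on a finger pad.
Only numpy, scipy, OpenCV 4.12 (cv2) and the standard library are available. Lean on these libraries where they do the work, as an engineer would, in place of code of your own. Each camera call takes 0.05 s, during which the arm holds its last target. There are 200 camera calls.

## Working session

There is one attempt and no reset: what is moved stays moved. The work goes in short steps, each a Python script; the robot and the scene stay as the last script left them, time stands still between calls to the robot, and variables do not carry over. Pictures are saved under pics/ and viewed, at most 14 in all, crops included, and the job is handed in when it is done.

```bash
ls; mkdir -p pics; python3 - <<'E'
from rig import env
import cv2,numpy as np
for n in("scene","top"):
    c=env.camera(n); cv2.imwrite(f"pics/{n}0.png",c["color"]); np.savez(f"{n}0.npz",**c)
    print(n,c["camera_matrix"].tolist(),c["xyz"],np.round(c["rotation"],4).tolist())
print(env.hold_point_z,env.observe())
E
```

```text
pics
scene [[507.58144206011156, 0.0, 283.30480554471677], [0.0, 507.58144206011156, 205.69487338816535], [0.0, 0.0, 1.0]] [ 1.42523157 -0.54684957  0.99840015] [0.7776, 0.4721, -0.2096, -0.3586]
top [[539.4820861247823, 0.0, 271.30332822066566], [0.0, 539.4820861247823, 209.43946051788527], [0.0, 0.0, 1.0]] [0.40511358 0.00347379 1.28309038] [0.7079, -0.7058, 0.0213, -0.0137]
0.0187 {'clock': 0.1, 'qpos': array([-1.21351774,  0.50824267, -0.2375245 ,  1.50101968,  0.12573334,
        1.14889181, -0.15479358]), 'joint_vel': array([ 0.0004864 , -0.0033751 , -0.00044617, -0.00200394, -0.00096203,
        0.00080331,  0.00064543]), 'effort': array([-5.13010978e-03, -6.21838331e+01, -2.19443902e+00, -2.50207740e+01,
        1.26391425e-02,  7.78267568e-03, -1.23424317e-05]), 'position': array([0.15567949, 0.60484745, 0.2305278 ]), 'ee_rot': array([ 1.25545003e-01,  9.92087615e-01, -7.82126827e-04, -6.81909375e-05]), 'wrist_force': array([ 0.16198675, -0.8867477 ,  0.55119011]), 'ft_torque': array([-0.01542926,  0.02607958, -0.02650416]), 'grip_force': 0.0, 'finger_gap': 1.0030526256073227}
```

View pics/top0.png

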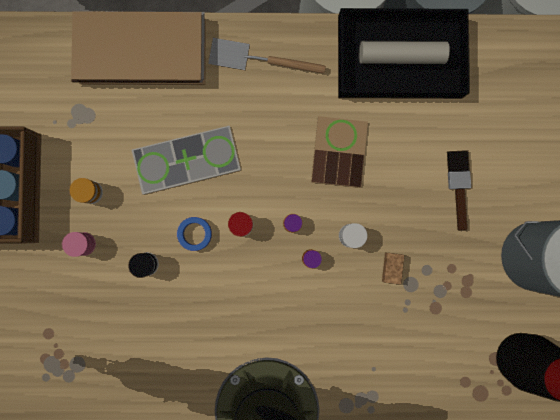

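View pics/scene0.png

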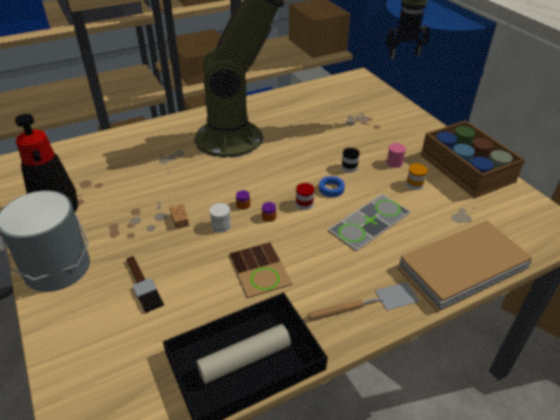

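Top view (up is +x, left is +y):
- **Pots:** white (354,236), charcoal (142,264), ochre (83,190), red (240,224).
- **Cork block:** (395,268).
- **Flagstone rings:** left (153,168), right (218,151), with the cross at (186,160).
- **Plank ring:** (341,135).
- **Look-alikes:** for ochre, the real pot (83,190) against the pink one (77,244). For the jar, violet lids at (293,223) and (312,259); the base is near (267,400), so (293,223) is farthest.

I'll check these choices in close crops.

```bash
python3 - <<'E'
import cv2,numpy as np
a=np.load("top0.npz")["color"]
f=lambda r0,r1,c0,c1,k:cv2.resize(a[r0:r1,c0:c1],None,fx=k,fy=k,interpolation=cv2.INTER_CUBIC)
cv2.imwrite("pics/left0.png",cv2.convertScaleAbs(f(110,290,50,260,3.3),alpha=1.6))
cv2.imwrite("pics/right0.png",cv2.convertScaleAbs(f(110,290,220,420,3.3),alpha=1.6))
E
```

```text
(no output)
```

View pics/left0.png

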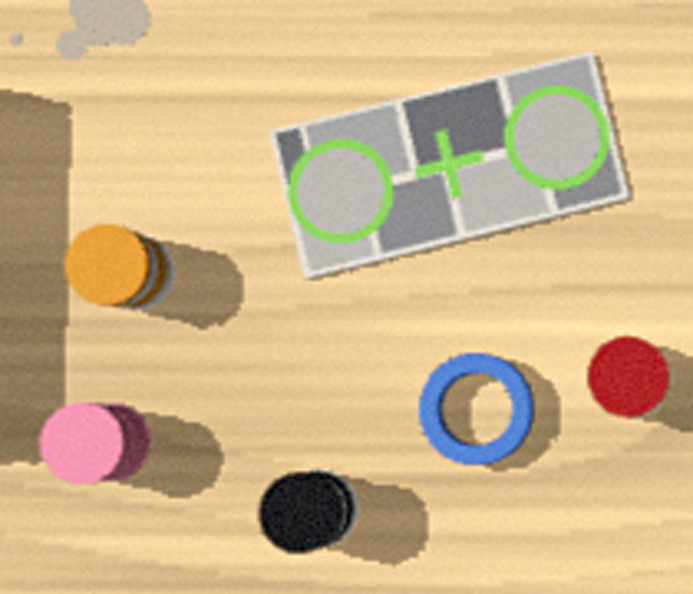

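View pics/right0.png

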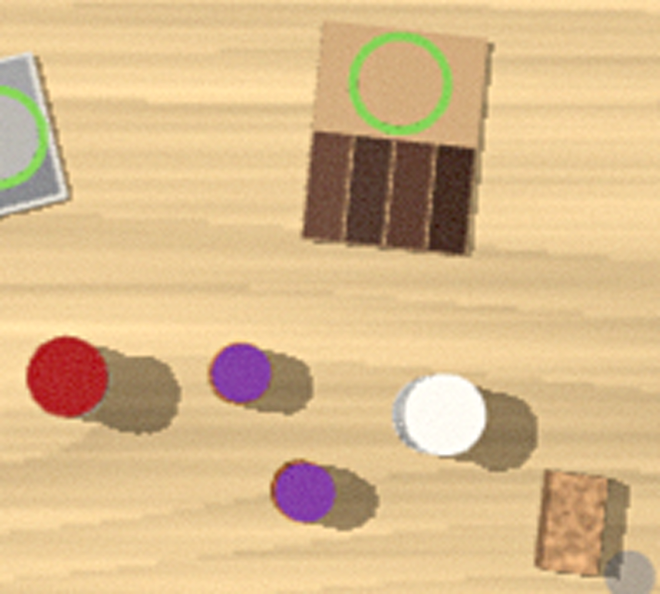

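Left crop: lids are well separated from their sides, with ochre at about (82,190) and pink at (75,244), and charcoal lid at about (141,265). Right crop: two violet jars, the upper one at (293,223) farther from the base. White lid is at (355,236), and the cork is rotated slightly.

```bash
cat > h.py <<'E'
import cv2,numpy as np
from scipy.spatial.transform import Rotation as R
def world(c,uv,z):
    d=R.from_quat(c["rotation"]).apply(np.linalg.inv(c["camera_matrix"])@[uv[0],uv[1],1.])
    return c["xyz"]+d*(z-c["xyz"][2])/d[2]
K=4
def big(c):
    b=cv2.resize(c["color"],None,fx=K,fy=K,interpolation=cv2.INTER_CUBIC)
    return cv2.cvtColor(b,cv2.COLOR_BGR2HSV)
def blobs(hsv,lo,hi,roi,amin):
    """contours of a colour in roi (c0,r0,c1,r1), native pixels"""
    m=cv2.inRange(hsv,lo,hi); k=np.zeros_like(m); c0,r0,c1,r1=[K*v for v in roi]; k[r0:r1,c0:c1]=255
    cs,_=cv2.findContours(m&k,cv2.RETR_EXTERNAL,cv2.CHAIN_APPROX_NONE)
    return sorted([q for q in cs if cv2.contourArea(q)>amin*K*K],key=cv2.contourArea,reverse=True)
px=lambda p:(np.array(p)+.5)/K-.5
def circle(q):
    (x,y),(a,b),_=cv2.fitEllipse(cv2.convexHull(q)); return px((x,y)),a/2/K,b/2/K
E
python3 - <<'E'
from h import *
c=dict(np.load("top0.npz")); h=big(c)
for n,u,v in(("ochre lid",81,190),("ochre side",95,191),("char lid",141,265),("char side",153,264),("white lid",356,236),("white side",342,236),("jar",293,223),("jar side",284,223),("cork",393,268),("cork side",384,265),("ring",168,168),("wood",300,90)):
    print(n,h[v*K+2,u*K+2])
print("rings")
for q in blobs(h,(40,90,60),(80,255,255),(120,100,400,200),60):print(circle(q),cv2.contourArea(q)/16)
E
```

```text
ochre lid [ 18 192 145]
ochre side [14 96 56]
char lid [30 51 20]
char side [144  53  24]
white lid [ 21  11 160]
white side [ 30   9 137]
jar [141 159 104]
jar side [150 148  86]
cork [ 14 118 136]
cork side [ 12 126  87]
ring [ 48 126 125]
wood [ 19  88 157]
rings
(array([152.74078369, 167.36329651]), 15.768896102905273, 15.978704452514648) 775.6875
(array([218.20872498, 151.16540527]), 15.71951961517334, 15.915722846984863) 770.8125
(array([340.81295776, 134.82511902]), 15.522146224975586, 15.701366424560547) 751.125
(array([185.54579163, 159.23130798]), 10.211565971374512, 10.336153030395508) 115.96875
```

```bash
cat >> h.py <<'E'
def proj(c,P):
    p=R.from_quat(c["rotation"]).inv().apply(np.atleast_2d(P)-c["xyz"])@c["camera_matrix"].T
    return p[:,:2]/p[:,2:]
E
python3 - <<'E'
from h import *
from scipy.optimize import minimize
c=dict(np.load("top0.npz")); c["color"]=cv2.GaussianBlur(c["color"],(3,3),0); h=big(c)
for n,lo,hi,roi,z,r in(("ochre",(12,150,105),(25,255,255),(60,170,110,215),.062,28),("white",(0,0,149),(180,40,255),(335,215,375,255),.062,28),("jar",(130,80,60),(147,255,255),(280,210,305,237),.042,22),("jar2",(130,80,60),(147,255,255),(300,245,325,272),.042,22),("red",(170,150,60),(180,255,255),(225,208,256,240),.062,28)):
    q=blobs(h,lo,hi,roi,100)
    if not q: print(n,"none"); continue
    p,a,b=circle(q[0]); w=world(c,p,z); print(n,p.round(2),round(a,2),round(b,2),"exp r",round(539.5*r/1000/(1.283-z),2),w.round(4),np.hypot(*w[:2]).round(3))
q=blobs(h,(0,0,0),(180,255,45),(120,240,170,290),100)[0]
m=np.zeros(h.shape[:2],np.uint8); cv2.drawContours(m,[q],-1,255,-1); m=m[960:1160,480:680]>0
t=np.linspace(0,6.28,60); ring=np.c_[np.cos(t),np.sin(t)]*.028
def sil(xy):
    P=np.vstack([np.c_[ring+xy,np.full(60,z)] for z in(0.,.062)])
    hull=cv2.convexHull(((proj(c,P)+.5)*K-.5-[480,960]).astype(np.float32))
    k=np.zeros(m.shape,np.uint8); cv2.fillPoly(k,[np.round(hull*16).astype(np.int32)],255,shift=4); return k>0
cost=lambda xy:-(sil(xy)&m).sum()/(sil(xy)|m).sum()
s=minimize(cost,world(c,(141.2,265.2),.062)[:2],method="Nelder-Mead",options=dict(initial_simplex=world(c,(141.2,265.2),.062)[:2]+np.array([[0,0],[.006,0],[0,.006]])))
print("charcoal",s.x,s.fun,"lid guess",world(c,(141.2,265.2),.062)[:2], "lid px",proj(c,[*s.x,.062]))
g=[world(c,p,.006) for p in((152.741,167.363),(218.209,151.165),(340.813,134.825),(185.546,159.231))]
print("L,R,P,X",np.round(g,4).tolist(),"mid",((g[0]+g[1])/2).round(4),"dist",np.linalg.norm(g[0]-g[1]),"angle y",np.arctan2(*(g[0]-g[1])[:2]))
q=blobs(h,(5,90,108),(16,255,255),(375,245,415,295),150)[0]
(x,y),s2,a=cv2.minAreaRect(q); B=world(c,px((x,y)),.03); bx=cv2.boxPoints(((x,y),s2,a)); W=np.array([world(c,px(p),.03) for p in bx])
e=[W[1]-W[0],W[2]-W[1]]; print("cork",B.round(4),[np.linalg.norm(k).round(4) for k in e],[np.arctan2(k[1],k[0]).round(3) for k in e])
E
```

```text
ochre [ 81.6  189.67] 12.16 12.56 exp r 12.37 [0.5089 0.4197 0.062 ] 0.66
white [354.19 235.04] 11.62 12.09 exp r 12.37 [ 0.4081 -0.1975  0.062 ] 0.453
jar [292.87 222.59] 8.11 8.29 exp r 9.56 [ 0.4364 -0.0595  0.042 ] 0.44
jar2 [312.22 258.82] 8.19 8.6 exp r 9.56 [ 0.3534 -0.104   0.042 ] 0.368
red none
charcoal [0.33936415 0.28440503] -0.8356643356643356 lid guess [0.33901273 0.28269664] lid px [[140.44075519 265.04148656]]
L,R,P,X [[0.5674, 0.2716, 0.006], [0.6068, 0.1166, 0.006], [0.6474, -0.1758, 0.006], [0.5871, 0.194, 0.006]] mid [0.5871 0.1941 0.006 ] dist 0.159883666895179 angle y -0.24896075237632892
cork [ 0.332  -0.2928  0.03  ] [np.float64(0.0699), np.float64(0.0434)] [np.float64(-0.135), np.float64(-1.694)]
```

```bash
cat > pp.py <<'E'
from rig import env
from h import *
HZ=.22
def quat(yaw): return (R.from_euler("z",yaw)*R.from_euler("x",np.pi)).as_quat()
def above(xy,yaw,z=HZ):
    """goto above xy, with the half turn that moves the joints least"""
    q0=env.observe()["qpos"]; best=None
    for y in(yaw,yaw+np.pi):
        q=env.inverse_kinematics([*xy,z],quat(y)); 
        if q is None: continue
        d=np.abs(np.array(q)-q0).max()
        if best is None or d<best[0]: best=(d,y)
    env.goto([*xy,z],quat(best[1])); return best[1]
def pick(xy,yaw,tz,grip):
    env.command_gripper(1.0); above(xy,yaw)
    env.move_linear([*xy,tz],velocity=.13)
    env.command_gripper(0.0,grip); o=env.observe()
    print("gripped gap %.3f force %.1f wrist"%(o["finger_gap"],o["grip_force"]),o["wrist_force"].round(1),"tcp",o["position"].round(4))
    env.move_linear([*xy,HZ],velocity=.15)
    o=env.observe(); print("lifted gap %.3f force %.1f"%(o["finger_gap"],o["grip_force"]),"clock",o["clock"])
def place(xy,yaw,tz,opening=1.0):
    above(xy,yaw); env.move_linear([*xy,tz+.02],velocity=.15); env.move_linear([*xy,tz+.0005],velocity=.04)
    o=env.observe(); print("at",o["position"].round(4),"wrist",o["wrist_force"].round(1))
    env.command_gripper(opening); env.pause(.1); env.move_linear([*xy,HZ],velocity=.18); print("clock",env.observe()["clock"])
def shot(n):
    c=env.camera("top"); np.savez(n+".npz",**c); cv2.imwrite("pics/%s.png"%n,c["color"]); return c
E
python3 - <<'E'
from pp import *
# reachability check of every waypoint first
for n,xy,y,z in(("w",(.408,-.1975),0,.021),("L",(.5674,.2716),.249,.027),("c",(.339,.2835),0,.021),("R",(.6068,.1166),.249,.027),("k",(.332,-.2928),-.135,.001),("X",(.5871,.1941),-1.322,.007),("o",(.5089,.4197),.3,.021),("P",(.6474,-.1758),0,.027),("j",(.4364,-.0595),0,.008),("P2",(.6474,-.1758),0,.076)):
    print(n,[[None if (q:=env.inverse_kinematics([*xy,zz],quat(yy))) is None else q[-1].round(2) for zz in(z,HZ)] for yy in(y,y+np.pi)])
E
```

```text
w [[np.float64(-0.67), np.float64(-0.72)], [np.float64(1.9), np.float64(2.28)]]
L [[np.float64(-1.45), np.float64(-1.56)], [np.float64(1.09), np.float64(1.21)]]
c [[np.float64(-1.82), np.float64(-2.13)], [np.float64(0.54), np.float64(0.74)]]
R [[np.float64(-1.11), np.float64(-1.28)], [np.float64(1.38), np.float64(1.51)]]
k [[np.float64(0.18), np.float64(-0.61)], [np.float64(1.91), np.float64(2.45)]]
X [[np.float64(2.45), np.float64(2.71)], [np.float64(-0.0), np.float64(-0.03)]]
o [[np.float64(-1.67), np.float64(-1.76)], [np.float64(0.89), np.float64(0.98)]]
P [[np.float64(-0.88), np.float64(-0.95)], [np.float64(1.76), np.float64(1.92)]]
j [[np.float64(-1.09), np.float64(-1.14)], [np.float64(1.49), np.float64(1.76)]]
P2 [[np.float64(-0.87), np.float64(-0.95)], [np.float64(1.82), np.float64(1.92)]]
```

```bash
python3 - <<'E'
from pp import *
pick((.408,-.1975),0,.021,40)
place((.5674,.2716),.249,.027)
above((.45,.45),.3)
shot("w1")
print(env.observe()["clock"])
c=cv2.imread("pics/w1.png"); cv2.imwrite("pics/w1c.png",cv2.convertScaleAbs(cv2.resize(c[110:290,60:400],None,fx=2.3,fy=2.3,interpolation=cv2.INTER_CUBIC),alpha=1.6))
E
```

```text
gripped gap 0.650 force 41.5 wrist [-0.3  0.7  6.2] tcp [ 0.4083 -0.1976  0.0215]
lifted gap 0.645 force 42.7 clock 6.8167
at [0.567  0.2717 0.0277] wrist [-3.1  0.2  5.5]
clock 12.2917
13.2
```

View pics/w1c.png

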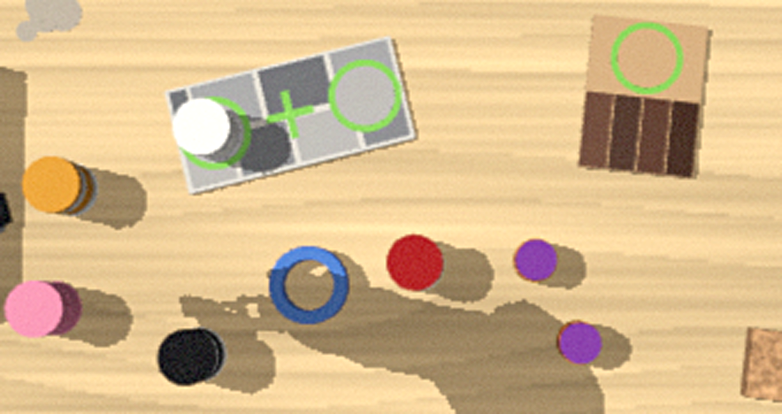

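White pot is on the left ring, lid at about (148,165) in the full image. I'll measure how well it's centred.

```bash
cat >> h.py <<'E'
def pot(c,lo,hi,roi,z):
    c=dict(c); c["color"]=cv2.GaussianBlur(c["color"],(3,3),0)
    q=blobs(big(c),lo,hi,roi,80)[0]; p,a,b=circle(q); return p.round(2),a.round(2),b.round(2),world(c,p,z).round(4)
E
python3 - <<'E'
from h import *
c=dict(np.load("w1.npz"))
for v in(140,145,149,152): print(pot(c,(0,0,v),(180,60,255),(125,145,175,190),.068))
E
```

```text
Traceback (most recent call last):
  File "h.py", line 23, in pot
    q=blobs(big(c),lo,hi,roi,80)[0]; p,a,b=circle(q); return p.round(2),a.round(2),b.round(2),world(c,p,z).round(4)
                                                                        ^^^^^^^
AttributeError: 'float' object has no attribute 'round'
```

```bash
sed -i 's/a.round(2),b.round(2)/round(a,2),round(b,2)/' h.py; python3 - <<'E'
from h import *
c=dict(np.load("w1.npz"))
for v in(130,140,145,149,152): print(pot(c,(0,0,v),(180,60,255),(125,145,175,190),.068))
E
```

```text
(array([145.07, 164.87]), 13.42, 26.06, array([0.5651, 0.2759, 0.068 ]))
(array([145.13, 165.59]), 13.06, 26.64, array([0.5635, 0.2757, 0.068 ]))
(array([145.  , 165.68]), 13.06, 26.26, array([0.5632, 0.276 , 0.068 ]))
(array([143.8 , 161.41]), 12.65, 16.64, array([0.5729, 0.2789, 0.068 ]))
(array([145.97, 164.24]), 12.02, 12.69, array([0.5665, 0.2739, 0.068 ]))
```

```bash
cat >> h.py <<'E'
from scipy.ndimage import map_coordinates
from scipy.optimize import minimize
def lid(c,guess,z,r,sign=1):
    """lid centre: circle of radius r (m) with the strongest inside-outside step (sign -1: dark lid), median-like"""
    g=cv2.GaussianBlur(c["color"],(3,3),0).astype(float).sum(2); f=c["camera_matrix"][0,0]
    t=np.linspace(0,2*np.pi,90,endpoint=False); n=np.c_[np.cos(t),np.sin(t)]
    def cost(p):
        rr=p[2]
        s=lambda d:map_coordinates(g,(p[:2]+n*(rr+d)).T[::-1],order=1)
        return -np.clip(sign*(s(-1.)-s(1.)),-60,60).mean()
    r0=f*r/(c["xyz"][2]-z); best=min((minimize(cost,[guess[0]+dx,guess[1]+dy,r0],method="Nelder-Mead",options=dict(initial_simplex=np.array([guess[0]+dx,guess[1]+dy,r0])+np.array([[0,0,0],[2,0,0],[0,2,0],[0,0,-.5]]))) for dx in(-2,0,2) for dy in(-2,0,2)),key=lambda s:s.fun)
    return best.x.round(2),round(best.fun,1),round(r0,2),world(c,best.x[:2],z).round(4)
E
python3 - <<'E'
from h import *
a=dict(np.load("top0.npz")); b=dict(np.load("w1.npz"))
print("white before",lid(a,(354.2,235),.062,.028)); print("ochre",lid(a,(81.6,189.7),.062,.028)); print("char",lid(a,(141,265),.062,.028,-1)); print("jar",lid(a,(293,222.6),.042,.02,-1)); print("white placed",lid(b,(147.5,165.2),.068,.028))
E
```

```text
white before (array([354.2 , 235.  ,  11.87]), np.float64(-60.0), np.float64(12.37), array([ 0.4082, -0.1975,  0.062 ]))
ochre (array([ 81.61, 193.47,  12.88]), np.float64(-18.8), np.float64(12.37), array([0.5003, 0.4194, 0.062 ]))
char (array([142.96, 264.81,  13.2 ]), np.float64(-60.0), np.float64(12.37), array([0.3399, 0.2788, 0.062 ]))
jar (array([292.43, 222.69,  10.62]), np.float64(-46.8), np.float64(8.69), array([ 0.4362, -0.0585,  0.042 ]))
white placed (array([146.46, 164.82,  11.98]), np.float64(-59.6), np.float64(12.43), array([0.5652, 0.2728, 0.068 ]))
```

```bash
sed -i 's/-60,60/-200,200/' h.py; python3 - <<'E'
from h import *
from scipy.optimize import least_squares
a=dict(np.load("top0.npz")); b=dict(np.load("w1.npz"))
print("white before",lid(a,(354.2,235),.062,.028)); print("jar",lid(a,(293,222.6),.042,.02,-1)); print("white placed",lid(b,(147.5,165.2),.068,.028))
for c in(a,b):
  c=dict(c); c["color"]=cv2.GaussianBlur(c["color"],(3,3),0)
  q=px(blobs(big(c),(0,0,0),(180,255,55),(120,245,160,285) ,100)[0][:,0])
  s=q[q[:,0]<143]; f=least_squares(lambda p:np.hypot(*(s-p[:2]).T)-p[2],[141,265,12]).x
  print("char",f.round(2),q.min(0),q.max(0),world(c,f[:2],.062).round(4))
E
```

```text
white before (array([354.35, 235.15,  12.3 ]), np.float64(-122.7), np.float64(12.37), array([ 0.4078, -0.1978,  0.062 ]))
jar (array([292.69, 223.02,   9.88]), np.float64(-78.7), np.float64(8.69), array([ 0.4354, -0.0591,  0.042 ]))
white placed (array([146.97, 164.41,  12.36]), np.float64(-133.9), np.float64(12.43), array([0.5661, 0.2716, 0.068 ]))
char [140.29 264.96  11.66] [128.625 252.875] [156.875 276.625] [0.3396 0.2848 0.062 ]
char [140.33 264.94  11.64] [128.625 252.625] [156.875 276.625] [0.3396 0.2847 0.062 ]
```

```bash
python3 - <<'E'
from pp import *
pick((.3396,.284),0,.021,40)
place((.6068,.1166),.249,.027)
pick((.332,-.2928),-.135,.001,30)
place((.5871,.1941),-1.322,.007)
above((.45,.45),.3)
shot("k1")
print(env.observe()["clock"])
c=cv2.imread("pics/k1.png"); cv2.imwrite("pics/k1c.png",cv2.convertScaleAbs(cv2.resize(c[110:240,60:260],None,fx=4,fy=4,interpolation=cv2.INTER_CUBIC),alpha=1.6))
E
```

```text
gripped gap 0.648 force 41.2 wrist [-1.  -0.2  6.8] tcp [0.3397 0.2844 0.0216]
lifted gap 0.642 force 42.7 clock 17.7833
at [0.6064 0.1168 0.0277] wrist [-2.4 -0.2  5. ]
clock 22.6583
gripped gap 0.465 force 30.6 wrist [-0.7  1.6  6. ] tcp [ 0.3321 -0.2929  0.0013]
lifted gap 0.465 force 30.2 clock 28.6
at [0.5866 0.1942 0.0073] wrist [-2.4  0.5  4.9]
clock 34.6083
35.775
```

View pics/k1c.png

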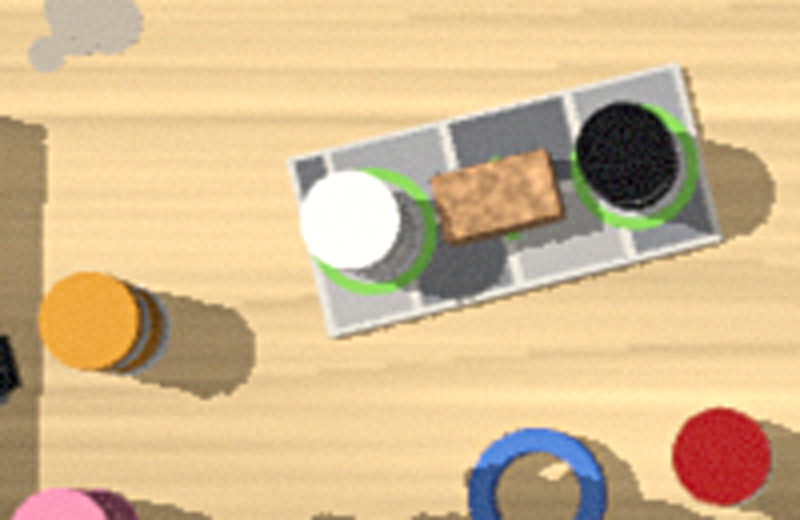

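Both pots stand on their rings and the cork lies over the cross, at crop (497,195), which is (184,159) in the full image. Next I'll measure offsets, then move ochre.

```bash
python3 - <<'E'
from pp import *
c=dict(np.load("k1.npz"))
print("white",lid(c,(147,164.5),.068,.028)); print("char",lid(c,(216.7,148.7),.068,.028,-1))
c["color"]=cv2.GaussianBlur(c["color"],(3,3),0)
q=blobs(big(c),(5,90,100),(16,255,255),(160,140,210,180),150)[0]
(x,y),s,a=cv2.minAreaRect(q); print("cork",world(c,px((x,y)),.036).round(4),np.array(s)/K,a)
print("target px",proj(c,[[.5674,.2716,.068],[.6068,.1166,.068],[.5871,.1941,.036]]).round(1).tolist())
pick((.5089,.4197),.3,.021,40)
place((.6474,-.1758),.0,.027)
above((.45,.2),0)
c=shot("o1"); print(env.observe()["clock"]); print("ochre",lid(c,proj(c,[.6474,-.1758,.068])[0],.068,.028))
cv2.imwrite("pics/o1c.png",cv2.convertScaleAbs(cv2.resize(c["color"][110:290,260:420],None,fx=3.3,fy=3.3,interpolation=cv2.INTER_CUBIC),alpha=1.6))
E
```

```text
white (array([147.02, 164.4 ,  12.34]), np.float64(-134.3), np.float64(12.43), array([0.5662, 0.2715, 0.068 ]))
char (array([216.28, 148.25,  12.83]), np.float64(-136.3), np.float64(12.43), array([0.6036, 0.1155, 0.068 ]))
cork [0.5849 0.1944 0.036 ] [16.67805099 29.37387276] 75.65067291259766
target px [[147.0, 163.9], [215.8, 146.9], [183.6, 157.4]]
gripped gap 0.645 force 42.6 wrist [-0.6 -1.   5.4] tcp [0.5092 0.4198 0.0217]
lifted gap 0.648 force 42.6 clock 39.9083
at [ 0.6471 -0.1756  0.0277] wrist [-3.7  1.   4.8]
clock 45.7667
47.3833
ochre (array([344.78, 131.5 ,  10.56]), np.float64(-31.7), np.float64(12.43), array([ 0.6433, -0.1762,  0.068 ]))
```

View pics/o1c.png

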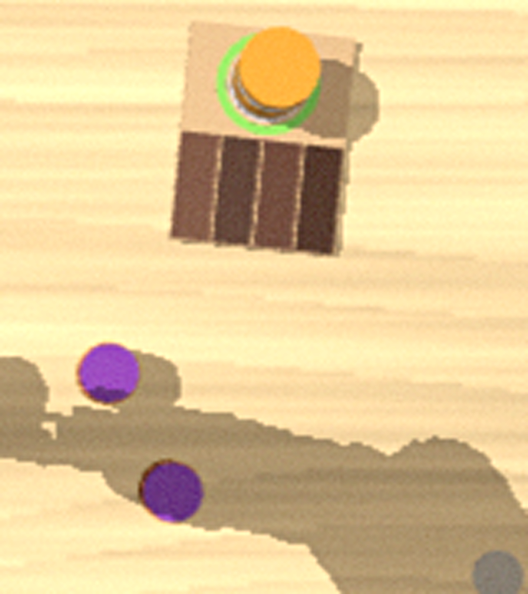

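Ochre stands on the plank ring, with its lid centre at crop (279,68), i.e. (344.5,130.6) in the full image. The meant jar is still at (293,223). I'll measure ochre and charcoal more carefully before the jar.

```bash
python3 - <<'E'
from h import *
from scipy.optimize import least_squares
c=dict(np.load("o1.npz"))
print("ochre",pot(c,(12,150,105),(25,255,255),(325,110,365,155),.068),"target",proj(c,[.6474,-.1758,.068]))
for n,roi in(("k1",(200,130,235,170)),("o1",(200,130,235,170))):
    c=dict(np.load(n+".npz")); c["color"]=cv2.GaussianBlur(c["color"],(3,3),0)
    for v in(45,60):
        q=px(blobs(big(c),(0,0,0),(180,255,v),roi,100)[0][:,0])
        s=q[(q[:,1]<149+(q[:,0]-216)*-.3)]; f=least_squares(lambda p:np.hypot(*(s-p).T)-12.3,[216,148]).x
        print("char",f.round(2),q.min(0),q.max(0),world(c,f,.068).round(4))
# pot heights reference: red pot bystander shift between images
E
```

```text
ochre (array([344.18, 130.24]), 12.28, 12.58, array([ 0.6462, -0.1748,  0.068 ])) target [[344.60677004 129.70926136]]
char [215.94 148.2 ] [203.875 135.625] [228.625 161.375] [0.6037 0.1163 0.068 ]
char [215.8  147.76] [203.625 135.125] [229.125 161.875] [0.6047 0.1166 0.068 ]
char [215.98 148.39] [204.125 135.875] [228.375 161.125] [0.6033 0.1162 0.068 ]
char [215.87 147.97] [203.875 135.375] [228.875 161.625] [0.6042 0.1165 0.068 ]
```

```bash
python3 - <<'E'
from pp import *
pick((.4362,-.0593),0,.008,30)
place((.6467,-.1752),0,.076)
above((.45,.25),0)
c=shot("j1"); s=env.camera("scene")["color"]; print(env.observe()["clock"])
print("jar",pot(c,(130,80,60),(147,255,255),(325,110,370,155),.110),"red,jar2",pot(c,(130,80,40),(147,255,255),(300,245,325,272),.042))
a=cv2.resize(c["color"][100:290,60:420],(800,422),interpolation=cv2.INTER_CUBIC); 
cv2.imwrite("pics/j1c.png",cv2.convertScaleAbs(a,alpha=1.6)); cv2.imwrite("pics/j1s.png",cv2.resize(s[130:310,200:460],None,fx=3,fy=3,interpolation=cv2.INTER_CUBIC))
E
```

```text
gripped gap 0.509 force 30.0 wrist [-0.8 -0.2  4.8] tcp [ 0.4363 -0.0593  0.0083]
lifted gap 0.507 force 30.5 clock 52.4333
at [ 0.6465 -0.175   0.0765] wrist [-2.7  0.9  4.6]
clock 56.5333
58.3417
jar (array([346.64, 126.63]), 8.63, 9.03, array([ 0.6459, -0.1741,  0.11  ])) red,jar2 (array([311.98, 258.74]), 8.1, 8.39, array([ 0.3535, -0.1035,  0.042 ]))
```

View pics/j1c.png

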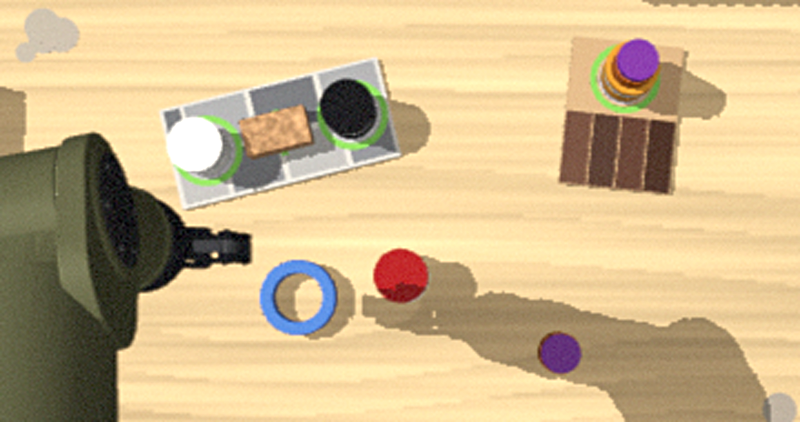

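View pics/j1s.png

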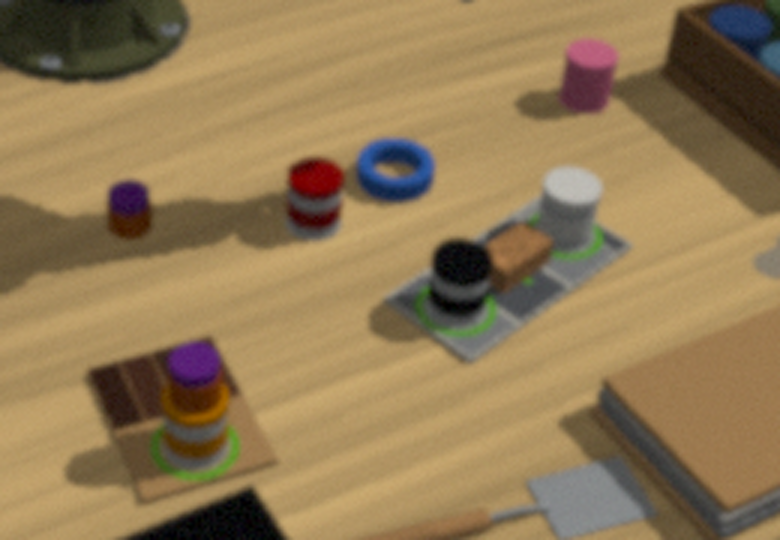

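The top view shows the jar centred on the ochre lid, at (637,60) in the crop and measured about 1 mm off the pot axis. Both board pots and the cork are in place. The scene view confirms everything is upright and inside the rings, and the red pot and tape roll haven't moved.

```bash
python3 -c "
from rig import env
print(env.hand_in())"
```

```text
the job is handed in; nothing more can be done
None
```

The job is handed in at about 58 s, done in the order asked: the white, charcoal and ochre pots stand on their rings and the cork lies on the cross, all within about 1–3 mm of centre as measured by the top camera. The farthest violet-lidded jar stands upright about 1 mm off centre on the ochre lid, and I did not touch the red pot, tape roll or brush.

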